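# Roll a carton to the end stop and pack it in the free bay

### The arm

A 6-joint arm with a two-finger parallel gripper is mounted at the origin on the work surface. World frame = base frame: x ahead of the robot, y to its left, z up, the work surface at z = 0. Lengths are in m, angles in rad, forces in N, time in s.
With the tool pointing down it reaches from about 0.35 to 0.975 m from the base axis. Payload 4.9 kg.
Tool frame: the origin (TCP) lies at the very end of the fingers, on their centre line; the grasp point (between the pads) lies 19 mm behind it; x points along the fingers, y is the direction in which the jaws open and shut, and the axes are right-handed (so a half turn about x gives the same grasp; the last joint's range is limited). The gripper opens to 85 mm and grips with 20 to 120 N. Pads are 22 mm wide; open, the fingers measure 114 mm over their backs; the gripper's body (76 mm by 85 mm) begins 54 mm behind the grasp point. The pads swing forward as they close: fully open they stand 13 mm farther back than shut.
Start: joints at [-1.442, 0.053, 1.613, -0, 1.476, -0.119], TCP at [0.153, -0.606, 0.231] pointing down, gripper open.
Joint ranges: [-3.01, 3.01], [-1.01, 2.22], [0.06, 2.58], [-1.02, 4.17], [0.09, 2.62], [-3.14, 3.14]. Speed limits (rad/s): [2.57, 2.57, 3.14, 3.14, 3.14, 3.14].

### API

Orientations are given as a unit quaternion [w, x, y, z].
In Python, from plant import manip gives the robot as it stands.
- The arm moves only by the tool play_rows, never from a script. Its argument "plan" is a list of rows, each a list of 5 numbers: the shift along the tool's x, y, z in mm, then the turn about the tool's x in rad, then the closure, from -1 (fully open) to 1 (shut). A call has 1 to 8 rows; each row is the pose to reach, as a shift and turn from the pose commanded when the call began, along the tool's axes at that moment; what a row does not reach only later rows make up. A row lasts 1/8 s, in which the tool goes at most 62.5 mm and 10.7 degrees, less where a joint would pass 70% of its speed; a pose out of reach is approached as far as the arm can. A call with a gripper value outside its range is refused whole. The fingers move at their own pace and stop on an object; the grip force is fixed at half the most. Time passes only in rows, so rows that repeat a pose let the fingers close. It gives the time, the measured TCP pose, the force and the opening at its end, in the units of the state.
- manip.state(): the state, without advancing time (a new reading comes with each control period).
- manip.grab_frame(name): name is "scene" or "top" or "wrist"; returns a dict with "img" (480x640x3 uint8, red, green, blue), "range_z" (480x640 float32, m along the optical axis (not along the pixel's ray), 0 where there is no reading), "fx", "fy", "cx", "cy" (pixels), "k1" (the pictures are not rectified: a ray, as slopes to the right and down, at radius r is drawn at 1 + k1 r^2 times it, then the intrinsics apply), "origin" and "rotation" of the camera in the world. Camera axes: x right, y up, looking along -z (the intrinsics and any distortion apply to the point x, -y, -z); pixel columns grow to the right and rows downward; lengths in m; the calibration is good to about 2 mm. A picture is of the moment at which its call begins.
- manip.job_done(): hands the job in, once; it reports no verdict.
The state is a dict: "time": time; "joint_pos": joint angles; "joint_vel": joint speeds; "joint_efforts": joint torques, N m; "tool_pos": TCP position; "tool_rot": TCP orientation; "contact_force": force on the tool from outside, world axes, zero at the start; "ft_torque": the same for the moment, N m; "gripper_width": opening from 0.0 (shut) to 1.0 (fully open).
Only numpy, scipy, OpenCV 4.12 (cv2) and the standard library are available. Lean on these libraries where they do the work, as an engineer would, in place of code of your own. Each camera call takes 0.05 s, during which the arm holds its last target. There are 200 camera calls.

### The job

Roll the tall carton along the roller track, without lifting it, until it rests against the steel end stop. Then lift it off upright and set it down gently, flat, in the bay of the plywood tray that holds only a thin rubber pad. Let go of it and leave everything else on the bench where it is.

Things in the scene. Friction and masses are not known exactly. Their poses are not given: they have to be found in the camera images.
- carton_center (a point): centre (half-way up) of the tall plain cardboard carton that stands on the rollers: 56 mm along its x, 110 mm along its y, 90 mm tall along z, mass about 0.2 to 0.5 kg. It stands with its y along the track; a half turn makes no difference.
- stop (a point): middle of the face of the steel end stop, level with the roller tops (65 mm above the bench). y points along the travel, from loading end to stop, z up. The stop plate is 88 mm wide, 8 mm thick, its top 40 mm above the roller tops. A carton at the stop has its centre 55 mm before this point (-y) and 45 mm above it.
- track: level roller track; origin on the bench under its middle, 205 mm before the stop's face; axes as the stop's. 14 free grey rollers, 25 mm diameter, 31 mm apart, 64 mm wide, start 222 mm before this origin. The carton stays where it is left and coasts a little when pushed. Side rails, 88 mm wide over all, end just below the roller tops.
- guide_end (a point): where the two aluminium side guides end: mid-way between them, level with the roller tops, 105 mm before the stop's face; y along the travel. From here back to the loading end they keep the carton straight: inner faces 68 mm apart, 6 mm thick, 35 mm high above the roller tops. Beyond there are none, so the carton can be gripped there across its 56 mm.
- pad_top (a point): middle of the top of the thin black rubber pad (68 mm along x, 122 mm along y, 3 mm thick) that lines the empty bay of the fixed plywood tray; its top is 11 mm above the bench. The bay is 72 mm along its x by 126 mm along its y, with walls 6 mm thick whose tops are 15 mm above the pad. The carton goes in with its y along the bay's y (either way round); its centre is then 45 mm above this point.
- flat_carton: low cardboard carton, 62 x 116 x 24 mm, lying in the tray's other bay, 78 mm to one side (along x) of the pad; its top is 21 mm above the pad's top. Origin at the middle of its underside. To be left alone.
- reel: empty black plastic wire reel lying flat, 100 mm diameter, 55 mm high; origin under its centre. Bystander.
- tape_roll: roll of clear tape lying flat, 90 mm diameter, 25 mm high; origin under its centre. Bystander.
- driver: screwdriver lying on the bench, about 200 mm long along its x; bystander.
- spray: upright spray can, 52 mm diameter, 140 mm high; origin under its centre. Bystander.
- parts_bin: small open red bin, 120 x 90 x 50 mm; origin under its centre. Bystander.
- contactor: grey electrical contactor, 45 x 70 x 68 mm; origin under its centre. Bystander.

How it is judged:
On the way, in this order (a step that is already met when the one before it is completed fails the run):
1. the carton stands on the rollers, against the end stop (within 6 mm) and still (y of carton_center in the frame of stop between -0.061 and -0.05 m and x of carton_center in the frame of stop between -0.02 and 0.02 m and z of carton_center in the frame of stop between 0.039 and 0.051 m and angle between carton_center's own z axis and vertical below 0.06 rad and linear speed of carton below 0.04 m/s), for 0.2 s.
2. the carton is lifted clear of the rollers (30 mm or more), upright (z of carton_center in the frame of stop above 0.075 m and angle between carton_center's own z axis and vertical below 0.35 rad), for 0.1 s.
At the end, for the whole second after the job is handed in: The tall carton stands flat and upright (within 3 degrees) on the rubber pad in the free bay, its centre within 13 mm of the pad's, its length along the bay, let go and at rest (horizontal distance between carton_center and pad_top below 0.013 m and z of carton_center in the frame of pad_top between 0.04 and 0.049 m and angle between carton_center's own z axis and vertical below 0.05 rad and angle between the y axis of carton_center and the y axis of pad_top, either way round below 0.25 rad and linear speed of carton below 0.02 m/s and angular speed of carton below 0.1 rad/s); the robot touches nothing.
It fails at once if the carton is lifted more than 12 mm off the rollers while it is still more than 60 mm short of the end stop (z of carton_center in the frame of stop between 0.057 and 0.12 m and y of carton_center in the frame of stop between -0.48 and -0.115 m and x of carton_center in the frame of stop between -0.08 and 0.08 m).
It fails at once if the carton is tipped more than about 35 degrees (angle between carton_center's own z axis and vertical above 0.6 rad).
It fails at once if the carton is dropped into the tray (falls from more than about 25 mm) (horizontal distance between carton_center and pad_top below 0.09 m and z of carton_center in the frame of pad_top below 0.12 m and linear speed of carton above 0.7 m/s).
It fails at once if another thing on the bench is displaced by more than 30 mm (the flat carton by more than 12 mm) (distance of flat_carton from where it was at the start of the episode above 0.012 m or distance of any of reel, tape_roll, driver, spray, parts_bin, contactor from where it was at the start of the episode above 0.03 m).
It also fails if it takes over 61 s, if anything falls off the work surface, if the arm or the gripper's body presses on something with over 40 N, if the wrist force passes 120 N, or if a joint passes its speed limit or range.

## Working session

There is one attempt and no reset: what is moved stays moved. The work goes in short steps, Python scripts to look and compute and a tool call to move; the robot and the scene stay as the last step left them, time stands still between calls to the robot, and variables do not carry over. Pictures are saved under pics/ and viewed, about 8 in all and at most 12, crops included, and the job is handed in when it is done.

Besides the shell and the picture viewer there is one more tool, called after "Emit:" as name(argument=value, ...), one argument or row to a line, values as JSON. play_rows: Moves the arm, as the interface text tells. Its arguments: {"type":"object","properties":{"plan":{"type":"array"}},"required":["plan"]}

```bash
mkdir -p pics
cat > h.py <<'E'
import numpy as np, cv2
from plant import manip
def grab(n,name=None):
    f=manip.grab_frame(n)
    if name: cv2.imwrite('pics/'+name,f['img'][:,:,::-1])
    return f
def ray(f,u,v):
    xd=(u-f['cx'])/f['fx']; yd=(v-f['cy'])/f['fy']; x,y=xd,yd
    for _ in range(15):
        s=1+f['k1']*(x*x+y*y); x,y=xd/s,yd/s
    return np.stack([x,-y,-np.ones_like(x)],-1)
def onplane(f,u,v,z):
    d=ray(f,np.asarray(u,float),np.asarray(v,float))@np.array(f['rotation']).T; o=np.array(f['origin'])
    return o+d*((z-o[2])/d[...,2])[...,None]
def cloud(f):
    v,u=np.mgrid[0:480,0:640].astype(float)
    d=ray(f,u,v)*f['range_z'][...,None]
    return d@np.array(f['rotation']).T+np.array(f['origin'])
E
python3 - <<'E'
from h import *
import pickle
for n in ('top','scene'):
    f=grab(n,n+'1.png'); pickle.dump(f,open(n+'1.pkl','wb')); print(n,f['origin'],np.round(f['rotation'],3).tolist(),f['fx'],f['k1'])
print(manip.state())
E
```

```text
top [ 0.37682004 -0.04389502  1.36481295] [-0.704, -0.058, 0.069, 0.705] 566.2224054701514 0.0467405589710179
scene [ 1.36741302 -0.05343192  0.93704336] [0.654, 0.262, 0.253, 0.663] 436.963621378989 -0.03523088578359846
{'time': 0.1, 'joint_pos': array([-1.44199073e+00,  5.33198357e-02,  1.61417853e+00, -1.79281544e-05,
        1.47603984e+00, -1.19006643e-01]), 'joint_vel': array([-0.00204895, -0.00119574, -0.00464622, -0.00062909,  0.00010644,
        0.00109386]), 'joint_efforts': array([ 5.08088010e-05, -3.94907606e+01, -3.71365356e+01, -1.25985530e-04,
        3.92815928e-03, -6.06928822e-06]), 'tool_pos': array([ 0.15321813, -0.60532528,  0.23015496]), 'tool_rot': array([-0.08670359, -0.70167563, -0.08807922,  0.70169499]), 'contact_force': array([-0.56037046, -0.19778866,  0.18009902]), 'ft_torque': array([-0.00689324, -0.03007459, -0.01162954]), 'gripper_width': 0.9972500297476767}
```

View pics/top1.png

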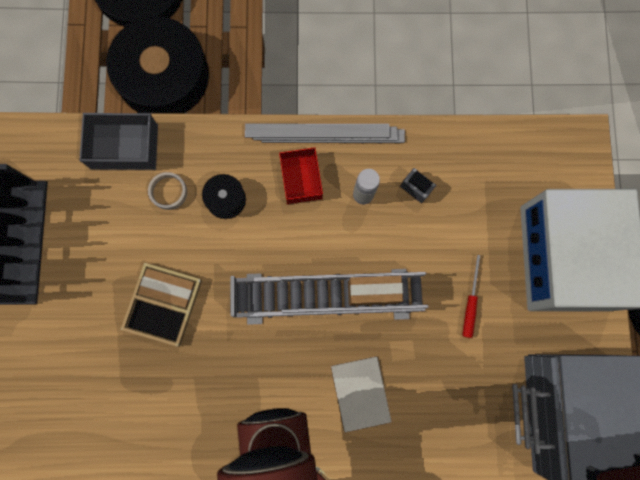

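View pics/scene1.png

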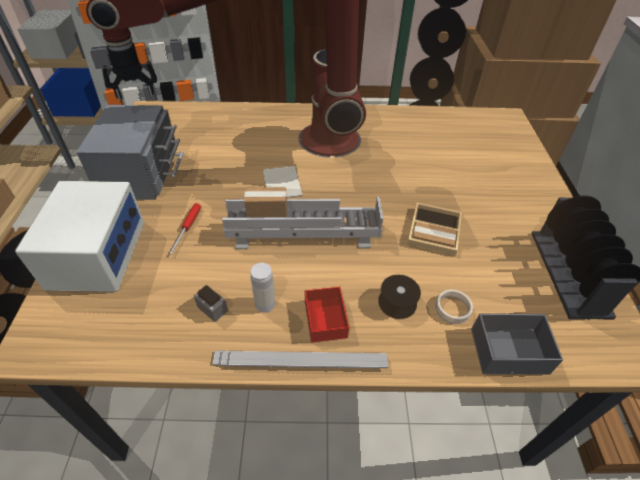

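The track runs along image row ~295 of the top view, with the stop at column ~235 and the carton at columns 350–403. The tray is at columns 125–200, with its empty bay at the lower end. Next I'll measure these from the depth data.

```bash
cat > m1.py <<'E'
from h import *
import pickle
f=pickle.load(open('top1.pkl','rb')); P=cloud(f)
def box(r0,r1,c0,c1,z0,z1):
    m=np.zeros((480,640),bool); m[r0:r1,c0:c1]=1
    return m&(P[...,2]>z0)&(P[...,2]<z1)
def rect(n,m):
    q=P[m][:,:2].astype(np.float32); (c,s,a)=cv2.minAreaRect(q); b=cv2.boxPoints((c,s,a))
    print(n,len(q),np.round(c,4),np.round(s,4),round(a,2),'z',np.round(np.median(P[m][:,2]),4),np.round(b,4).tolist())
rect('carton',box(255,330,330,440,.14,.17))
rect('stop',box(260,330,222,245,.09,.12))
rect('guides',box(255,330,246,445,.088,.108))
rect('tray walls',box(250,360,110,215,.018,.045))
hsv=cv2.cvtColor(f['img'],cv2.COLOR_RGB2HSV); m=np.zeros((480,640),bool); m[295:350,115:205]=1
m&=hsv[...,2]<60
rect('pad',m)
E
python3 m1.py
```

```text
Traceback (most recent call last):
  File "m1.py", line 3, in <module>
    f=pickle.load(open('top1.pkl','rb')); P=cloud(f)
                                            ~~~~~^^^
  File "h.py", line 18, in cloud
    return d@np.array(f['rotation']).T+np.array(f['origin'])
           ~^~~~~~~~~~~~~~~~~~~~~~~~~~
ValueError: matmul: Input operand 1 has a mismatch in its core dimension 0, with gufunc signature (n?,k),(k,m?)->(n?,m?) (size 4 is different from 3)
```

```bash
sed -i "s/np.array(f\['rotation'\])/R(f['rotation'])/; 2a from scipy.spatial.transform import Rotation\ndef R(q): q=np.array(q); return Rotation.from_quat([q[1],q[2],q[3],q[0]]).as_matrix()" h.py; python3 m1.py; python3 -c "
from h import *
print(R(manip.state()['tool_rot']).round(3))"
```

```text
carton 1362 [ 0.492 -0.183] [0.0565 0.1106] 1.76 z 0.1554 [[0.4620000123977661, -0.12849999964237213], [0.46549999713897705, -0.23909999430179596], [0.5218999981880188, -0.23739999532699585], [0.5184999704360962, -0.12680000066757202]]
stop 174 [0.4826 0.1309] [0.0866 0.0091] 3.29 z 0.1049 [[0.4390999972820282, 0.13300000131130219], [0.43959999084472656, 0.12389999628067017], [0.5260999798774719, 0.12890000641345978], [0.5254999995231628, 0.1379999965429306]]
guides 920 [ 0.491  -0.1401] [0.0805 0.3244] 1.83 z 0.1001 [[0.4456000030040741, 0.02070000022649765], [0.45590001344680786, -0.3034999966621399], [0.5364000201225281, -0.3009999990463257], [0.5260999798774719, 0.02329999953508377]]
tray walls 2308 [0.4703 0.3075] [0.1416 0.1644] 73.4 z 0.0303 [[0.37119999527931213, 0.2632000148296356], [0.5288000106811523, 0.21619999408721924], [0.5692999958992004, 0.35190001130104065], [0.4117000102996826, 0.39879998564720154]]
pad 1473 [0.3959 0.1731] [0.4301 0.0699] 75.75 z 0.0114 [[0.3091000020503998, -0.02669999934732914], [0.376800000667572, -0.04390000179409981], [0.482699990272522, 0.37299999594688416], [0.41499999165534973, 0.3901999890804291]]
[[-0.     0.245 -0.969]
 [ 0.002 -0.969 -0.245]
 [-1.    -0.002 -0.   ]]
```

Emit:
play_rows(
  plan=[
    [0,-237,-412,-1.355,1],
    [0,-237,-412,-1.355,1],
    [0,-237,-412,-1.355,1],
    [0,-237,-412,-1.355,1],
    [0,-237,-412,-1.355,1],
    [0,-237,-412,-1.355,1],
    [0,-237,-412,-1.355,1],
    [0,-237,-412,-1.355,1],
  ],
)

```text
time: 1.1
tool_pos: [0.4959, -0.2726, 0.2308]
tool_rot: [0.509, 0.491, 0.509, -0.491]
contact_force: [-0.3, -0.1, 0.4]
gripper_width: -0.001
```

Run:
```python
from h import *
s=manip.state(); print(s['time'],s['tool_pos'],R(s['tool_rot']).round(3).tolist(),s['joint_pos'].round(2),s['gripper_width'])
exec(open('m1.py').read().split("rect('carton'")[0])
hsv=cv2.cvtColor(f['img'],cv2.COLOR_RGB2HSV); m=np.zeros((480,640),bool); m[295:350,115:205]=1
m&=(hsv[...,2]<60)&(P[...,2]>.005)&(P[...,2]<.02)&(P[...,1]>.2)
rect('pad',m)
```

```text
1.1 [ 0.49594744 -0.27261654  0.23079724] [[-0.0, 0.999, 0.037], [0.001, 0.037, -0.999], [-1.0, -0.0, -0.001]] [-0.63 -0.09  1.75  0.    1.48 -0.67] -0.0005152232413231077
pad 1455 [0.4337 0.3223] [0.1229 0.0661] 73.19 z 0.0114 [[0.38429999351501465, 0.27300000190734863], [0.44760000705718994, 0.2538999915122986], [0.4830999970436096, 0.3714999854564667], [0.4198000133037567, 0.39070001244544983]]
```

Emit:
play_rows(
  plan=[
    [40,0,0,0,1],
    [80,0,0,0,1],
    [110,0,0,0,1],
    [123,0,0,0,1],
    [123,0,0,0,1],
    [123,0,-6,0,1],
    [123,0,-12,0,1],
    [123,0,-18,0,1],
  ],
)

```text
time: 2.1
tool_pos: [0.4945, -0.2569, 0.1094]
tool_rot: [0.509, 0.492, 0.507, -0.492]
contact_force: [0.6, -0.6, 0.9]
gripper_width: -0.003
```

Emit:
play_rows(
  plan=[
    [0,0,-5,0,1],
    [0,0,-10,0,1],
    [0,0,-16,0,1],
    [0,0,-23,0,1],
    [0,0,-31,0,1],
    [0,0,-39,0,1],
    [0,0,-47,0,1],
    [0,0,-55,0,1],
  ],
)

```text
time: 3.1
tool_pos: [0.4922, -0.2015, 0.1083]
tool_rot: [0.508, 0.492, 0.508, -0.492]
contact_force: [-0.2, -0.3, -0.3]
gripper_width: 0.001
```

```bash
cat > look.py <<'E'
from h import *
import sys
f=grab('top',sys.argv[1]); P=cloud(f)
m=np.zeros((480,640),bool); m[250:340,225:440]=1
m&=(P[...,2]>.148)&(P[...,2]<.162)
hsv=cv2.cvtColor(f['img'],cv2.COLOR_RGB2HSV)
q=P[m][:,:2].astype(np.float32); print(len(q),cv2.minAreaRect(q),'y range',q[:,1].min(),q[:,1].max())
s=manip.state(); print(s['time'],s['tool_pos'],s['contact_force'],R(s['tool_rot']).round(3).tolist())
E
python3 look.py t2.png
```

```text
913 ((0.4903891086578369, -0.13182789087295532), (0.05597035959362984, 0.10961617529392242), 1.9862008094787598) y range -0.18737154 -0.07632625
3.15 [ 0.49212122 -0.20067297  0.10816945] [1.00829465 0.64271565 0.02553735] [[-0.0, 0.999, 0.033], [0.001, 0.033, -0.999], [-1.0, -0.0, -0.001]]
```

View pics/t2.png

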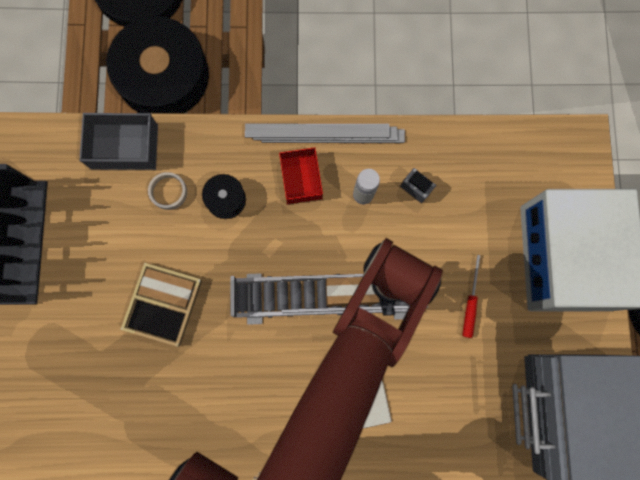

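The carton is rolling ahead of the fingers, straight in the guides, with its front about 204 mm from the stop. I'll keep pushing.

Emit:
play_rows(
  plan=[
    [0,0,-8,0,1],
    [0,0,-16,0,1],
    [0,0,-24,0,1],
    [0,0,-32,0,1],
    [0,0,-40,0,1],
    [0,0,-48,0,1],
    [0,0,-56,0,1],
    [0,0,-64,0,1],
  ],
)

```text
time: 4.15
tool_pos: [0.4902, -0.1376, 0.1083]
tool_rot: [0.508, 0.492, 0.508, -0.492]
contact_force: [1.0, -0.4, 0.8]
gripper_width: -0.003
```

Emit:
play_rows(
  plan=[
    [0,0,-8,0,1],
    [0,0,-16,0,1],
    [0,0,-24,0,1],
    [0,0,-32,0,1],
    [0,0,-40,0,1],
    [0,0,-48,0,1],
    [0,0,-56,0,1],
    [0,0,-64,0,1],
  ],
)

```text
time: 5.15
tool_pos: [0.4881, -0.0737, 0.1083]
tool_rot: [0.508, 0.492, 0.508, -0.492]
contact_force: [-0.3, -0.4, -0.3]
gripper_width: -0.002
```

Emit:
play_rows(
  plan=[
    [0,0,-7,0,1],
    [0,0,-14,0,1],
    [0,0,-21,0,1],
    [0,0,-28,0,1],
    [0,0,-34,0,1],
    [0,0,-40,0,1],
    [0,0,-45,0,1],
    [0,0,-50,0,1],
  ],
)

```text
time: 6.15
tool_pos: [0.4865, -0.0239, 0.1083]
tool_rot: [0.508, 0.492, 0.508, -0.492]
contact_force: [0.4, -0.2, -0.2]
gripper_width: 0.0
```

```bash
python3 look.py t3.png
```

```text
559 ((0.4848296344280243, 0.04687259718775749), (0.05607161670923233, 0.10807420313358307), 1.7226694822311401) y range -0.007942958 0.101024516
6.2 [ 0.48647434 -0.02345494  0.10828307] [-0.05292081  0.65243584 -0.56959265] [[-0.0, 0.999, 0.032], [0.0, 0.032, -0.999], [-1.0, -0.0, -0.0]]
```

Emit:
play_rows(
  plan=[
    [0,0,-3,0,1],
    [0,0,-7,0,1],
    [0,0,-11,0,1],
    [0,0,-14,0,1],
    [0,0,-17,0,1],
    [0,0,-20,0,1],
    [0,0,-22,0,1],
    [0,0,-24,0,1],
  ],
)

```text
time: 7.2
tool_pos: [0.4858, -0.0001, 0.1083]
tool_rot: [0.508, 0.492, 0.508, -0.492]
contact_force: [0.2, -0.1, -0.0]
gripper_width: 0.001
```

Emit:
play_rows(
  plan=[
    [0,0,-1,0,1],
    [0,0,-2,0,1],
    [0,0,-3,0,1],
    [0,0,-4,0,1],
  ],
)

```text
time: 7.7
tool_pos: [0.4856, 0.003, 0.1084]
tool_rot: [0.508, 0.491, 0.508, -0.492]
contact_force: [-2.3, -5.0, 0.4]
gripper_width: -0.003
```

```bash
python3 look.py t4.png
```

```text
459 ((0.4828437566757202, 0.07313819229602814), (0.05371714383363724, 0.10610800236463547), 0.5497456789016724) y range 0.0198429 0.12640338
7.75 [0.4855946  0.00299572 0.10840872] [-1.11434363 -5.66402353  0.08056834] [[-0.0, 0.999, 0.032], [-0.002, 0.032, -0.999], [-1.0, -0.0, 0.002]]
```

The fingers now feel 5–6 N pushing back and the carton's front is at the stop face. I'll hold briefly, then back off and rise.

Emit:
play_rows(
  plan=[
    [0,0,0,0,1],
    [0,0,0,0,1],
    [0,0,0,0,1],
    [0,0,4,0,1],
    [0,0,12,0,1],
    [0,0,22,0,1],
    [0,0,25,0,1],
    [-40,0,25,0,0],
  ],
)

```text
time: 8.75
tool_pos: [0.4837, -0.0211, 0.145]
tool_rot: [0.505, 0.491, 0.51, -0.494]
contact_force: [0.2, -0.2, 1.0]
gripper_width: 0.198
```

Emit:
play_rows(
  plan=[
    [-60,0,0,0,-1],
    [-110,0,0,0,-1],
    [-140,0,0,0,-1],
    [-140,0,0,0,-1],
    [-140,0,0,0,-1],
  ],
)

```text
time: 9.38
tool_pos: [0.4859, -0.0212, 0.2867]
tool_rot: [0.507, 0.492, 0.509, -0.492]
contact_force: [-0.4, 0.3, 0.0]
gripper_width: 1.0
```

```bash
python3 look.py t5.png; python3 -c "
from h import *
f=grab('wrist','w5.png');P=cloud(f);m=(P[...,2]>.148)&(P[...,2]<.162)&(P[...,1]>0)&(P[...,1]<.2)
print(cv2.minAreaRect(P[m][:,:2].astype(np.float32)),m.sum(),manip.state()['gripper_width'])"
```

```text
717 ((0.48378974199295044, 0.07218868285417557), (0.05572297424077988, 0.10887917876243591), 1.8440791368484497) y range 0.017406074 0.12700236
9.425 [ 0.48563012 -0.0211228   0.28607278] [-0.83734118  0.21150287 -1.42936108] [[-0.003, 0.999, 0.032], [0.001, 0.032, -0.999], [-1.0, -0.003, -0.001]]
((0.4805065989494324, 0.0640169307589531), (0.05613730847835541, 0.0961739644408226), 2.034923553466797) 15451 0.9964438401730841
```

View pics/w5.png

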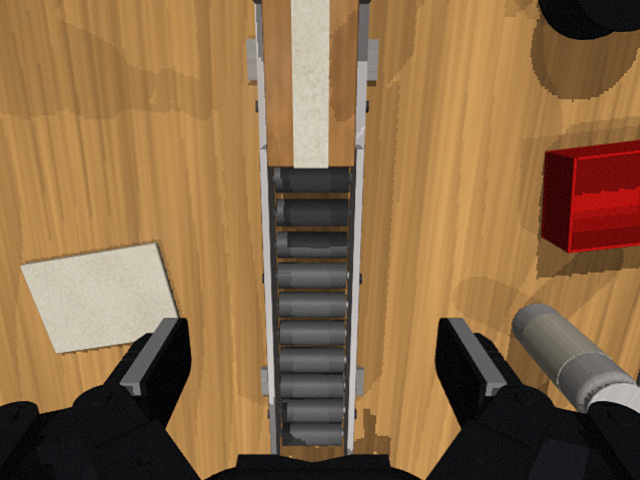

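The wrist view shows the carton (columns 262–357, near edge at row 167) straight on the rollers. The top camera puts it at the stop, front at y = 0.127. Next: move above it, descend and grip.

Emit:
play_rows(
  plan=[
    [0,0,-50,0,-1],
    [0,0,-93,0,-1],
    [0,0,-93,0,-1],
    [50,0,-93,0,-1],
    [100,0,-93,0,-1],
    [145,0,-93,0,-1],
    [175,0,-93,0,-1],
    [186,0,-93,0,-1],
  ],
)

```text
time: 10.48
tool_pos: [0.4813, 0.0709, 0.099]
tool_rot: [0.506, 0.491, 0.509, -0.494]
contact_force: [-0.0, -0.5, 1.0]
gripper_width: 1.001
```

Emit:
play_rows(
  plan=[
    [0,0,0,0,-1],
    [0,0,0,0,1],
    [0,0,0,0,1],
    [0,0,0,0,1],
    [0,0,0,0,1],
    [0,0,0,0,1],
    [0,0,0,0,1],
    [0,0,0,0,1],
  ],
)

```text
time: 11.48
tool_pos: [0.4844, 0.0717, 0.1042]
tool_rot: [0.509, 0.492, 0.507, -0.491]
contact_force: [-2.6, -0.7, 5.5]
gripper_width: 0.652
```

Emit:
play_rows(
  plan=[
    [-5,0,0,0,1],
    [-12,0,0,0,1],
    [-25,0,0,0,1],
    [-45,0,0,0,1],
    [-70,0,0,0,1],
    [-95,0,0,0,1],
    [-110,0,0,0,1],
    [-110,0,0,0,1],
  ],
)

```text
time: 12.48
tool_pos: [0.4843, 0.0718, 0.2139]
tool_rot: [0.509, 0.493, 0.507, -0.491]
contact_force: [-0.8, -0.3, -5.0]
gripper_width: 0.646
```

Run:
```python
from h import *
f=grab('scene','s6.png')
s=manip.state(); M=R(s['tool_rot']); p=s['tool_pos']; print(s['time'],p,M.round(3).tolist(),s['gripper_width'],s['contact_force'],s['joint_pos'])
d=np.array([.4333,.321,p[2]])-p; print('tool shift mm',(M.T@d*1000).round(1))
a=np.radians(-16.8); y=np.arctan2(M[1,1],M[0,1]); print('turn',-(a-y))
```

```text
12.525 [0.48351341 0.07176537 0.21241824] [[0.0, 0.999, 0.032], [0.0, 0.032, -0.999], [-1.0, 0.0, -0.0]] 0.6502005893585004 [-0.80461785  0.31034915 -4.83185624] [-5.07007981e-03 -2.70800076e-01  1.94299004e+00  5.71275067e-05
  1.46895352e+00 -3.71059549e-02]
tool shift mm [  -0.   -42.2 -250.7]
turn 0.32524538519655166
```

View pics/s6.png

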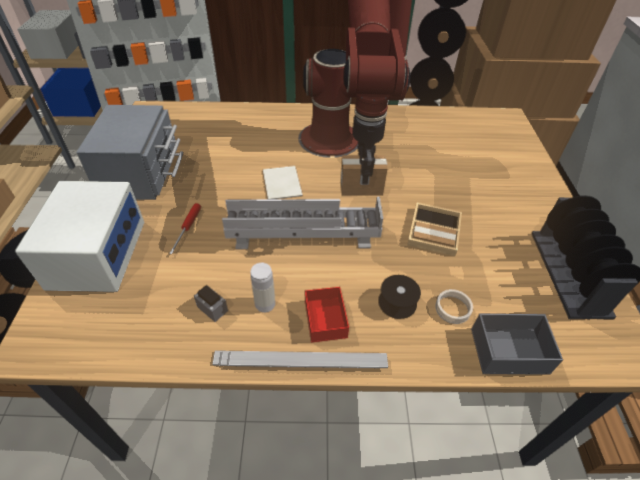

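The carton hangs upright in the jaws (pixel 363,178), clear of the track. Next: carry it over the free bay.

Emit:
play_rows(
  plan=[
    [0,-5,-30,0.05,1],
    [0,-12,-75,0.1,1],
    [0,-20,-120,0.17,1],
    [0,-28,-165,0.23,1],
    [0,-35,-210,0.28,1],
    [0,-40,-240,0.31,1],
    [0,-42,-251,0.325,1],
    [0,-42,-251,0.325,1],
  ],
)

```text
time: 13.52
tool_pos: [0.4329, 0.3211, 0.2111]
tool_rot: [-0.422, -0.567, -0.422, 0.568]
contact_force: [0.6, 0.0, -4.8]
gripper_width: 0.649
```

Emit:
play_rows(
  plan=[
    [20,0,0,0,1],
    [50,0,0,0,1],
    [80,0,0,0,1],
    [100,0,0,0,1],
    [110,0,0,0,1],
    [110,0,0,0,1],
    [110,0,0,0,1],
  ],
)

```text
time: 14.4
tool_pos: [0.4344, 0.3217, 0.1037]
tool_rot: [0.422, 0.569, 0.421, -0.567]
contact_force: [0.0, 0.4, -4.5]
gripper_width: 0.645
```

Run:
```python
from h import *
t=grab('top'); w=grab('wrist','w7.png'); sc=grab('scene')
s=manip.state(); M=R(s['tool_rot']); p=s['tool_pos']; print(s['time'],p,s['gripper_width'],s['contact_force'],M.round(3).tolist())
c=np.array([.4333,.321,0])
for n,f in (('top',t),('wrist',w),('scene',sc)):
    P=cloud(f); d=np.hypot(P[...,0]-c[0],P[...,1]-c[1])
    m=(d<.1)&(P[...,2]>p[2]+.04)&(P[...,2]<p[2]+.062)
    q=P[m]; hsv=cv2.cvtColor(f['img'],cv2.COLOR_RGB2HSV)[m]
    q=q[(hsv[:,2]>90)]
    if len(q)>20: print(n,len(q),np.round(cv2.minAreaRect(q[:,:2].astype(np.float32))[0],4),cv2.minAreaRect(q[:,:2].astype(np.float32))[1:],'z',np.median(q[:,2]))
v=sc['img'][150:300,340:540]; cv2.imwrite('pics/s7.png',cv2.resize(v,None,fx=3,fy=3)[:,:,::-1])
```

```text
14.55 [0.43420688 0.32174242 0.10360838] 0.64764085218896 [ 0.07365114 -0.30563278 -5.25661418] [[0.002, 0.957, -0.289], [0.001, -0.289, -0.957], [-1.0, 0.002, -0.002]]
top 432 [0.4264 0.2901] ((0.04306790605187416, 0.05425146967172623), 71.33940887451172) z 0.15508113482336017
wrist 53455 [0.4398 0.3406] ((0.07212003320455551, 0.12209363281726837), 72.33861541748047) z 0.15538568859510993
scene 436 [0.4367 0.3192] ((0.11115466803312302, 0.061376914381980896), 73.4869384765625) z 0.15334087982572098
```

View pics/s7.png

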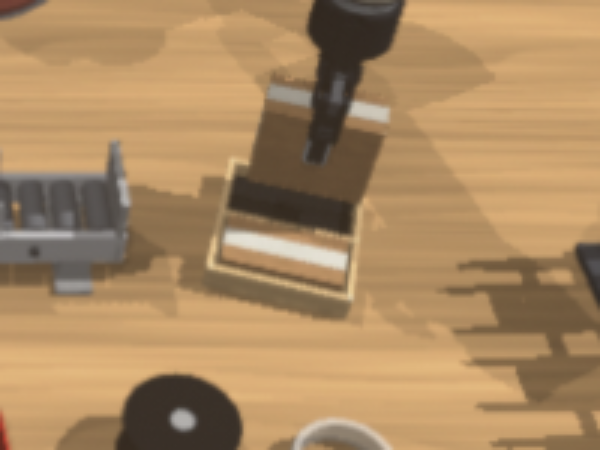

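View pics/w7.png

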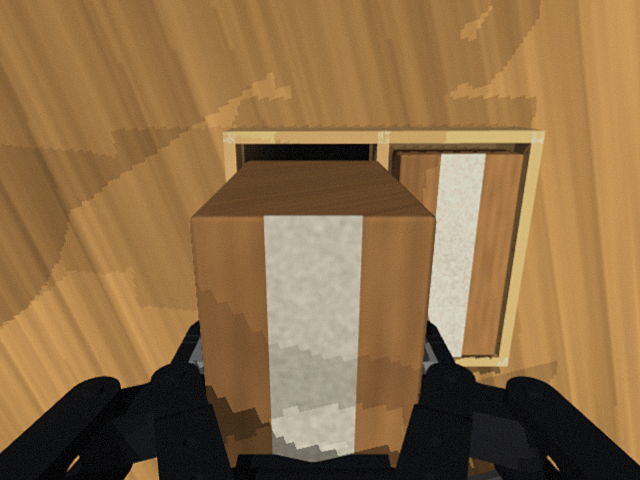

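The wrist view has the carton's lower far edge (row ~160, columns 245–377) centred between the bay walls (columns ~238–377). I'll check the lengthwise fit with rays before lowering.

Run:
```python
from h import *
f=grab('wrist'); s=manip.state(); M=R(s['tool_rot']); p=s['tool_pos']
def t(n,u,v,z): print(n,[( M.T@(q-p)*1000).round(1)[1:].tolist() for q in onplane(f,u,v,z)])
t('carton bottom far corners',[245,378],[161,161],.0654)
t('carton top far corners',[192,435],[215,215],.1554)
t('wall top far outer: left,right end, divider',[223,544,383],[131,131,131],.026)
P=cloud(f); m=np.zeros((480,640),bool); m[120:240,210:560]=1
m&=(P[...,2]>.018)&(P[...,2]<.038)
q=(P[m]-p)@M*1000; print('tray tool y range',np.percentile(q[:,1],[.5,99.5]),'far z',np.percentile(q[:,2],[.5]))
q=np.array([[.4337,.3223,0],[.4329,.3187,0]])-p; print('pad ctr in tool',(q@M*1000).round(1)[:,1:])
```

```text
carton bottom far corners [[-28.8, -54.7], [27.4, -54.6]]
carton top far corners [[-26.8, -55.6], [27.1, -55.5]]
wall top far outer: left,right end, divider [[-45.4, -64.1], [116.0, -63.9], [35.1, -64.0]]
tray tool y range [-44.73480552 116.10516364] far z [-64.62341329]
pad ctr in tool [[-0.7 -0.4]
 [-0.4  3.3]]
```

The wrist view puts the bay centre about 3 mm in −y and 4–5 mm in +z from the carton. I'll correct for that and lower gently.

Emit:
play_rows(
  plan=[
    [0,-3,4,0,1],
    [0,-3,4,0,1],
    [10,-3,4,0,1],
    [20,-3,4,0,1],
    [30,-3,4,0,1],
    [38,-3,4,0,1],
    [44,-3,4,0,1],
    [48,-3,4,0,1],
  ],
)

```text
time: 15.6
tool_pos: [0.4294, 0.3183, 0.0539]
tool_rot: [-0.422, -0.568, -0.422, 0.568]
contact_force: [-0.4, 0.3, -4.9]
gripper_width: 0.646
```

Emit:
play_rows(
  plan=[
    [1,0,0,0,1],
    [2,0,0,0,1],
    [3,0,0,0,1],
    [4,0,0,0,1],
    [4,0,0,0,1],
  ],
)

```text
time: 16.23
tool_pos: [0.4295, 0.3183, 0.0504]
tool_rot: [0.422, 0.568, 0.422, -0.568]
contact_force: [0.6, -0.2, -4.7]
gripper_width: 0.653
```

Still bearing the full weight, so it hasn't touched yet. I'll lower in small steps until it does.

Emit:
play_rows(
  plan=[
    [0.7,0,0,0,1],
    [1.4,0,0,0,1],
    [2,0,0,0,1],
    [2,0,0,0,1],
  ],
)

```text
time: 16.73
tool_pos: [0.4296, 0.3184, 0.0504]
tool_rot: [-0.422, -0.567, -0.422, 0.568]
contact_force: [-7.4, -4.9, 9.8]
gripper_width: 0.648
```

Run:
```python
from h import *
f=grab('wrist','w8.png'); s=manip.state(); M=R(s['tool_rot']); p=s['tool_pos']; P=cloud(f)
print(p,s['contact_force'],M.round(4).tolist())
hsv=cv2.cvtColor(f['img'],cv2.COLOR_RGB2HSV)
for (a,b) in ((210,225),(240,250),(400,410),(420,428)): print('top z',np.median(P[240:300,a:b,2]))
for r in (230,300,370): print(r,np.median(P[r:r+8,290:340,2]))
```

```text
[0.42960987 0.31842074 0.05030583] [-6.81273638 -4.17379471  9.6220061 ] [[-0.0005, 0.9574, -0.2887], [-0.0004, -0.2887, -0.9574], [-1.0, -0.0003, 0.0005]]
top z 0.10182791684327155
top z 0.10180019994587416
top z 0.10166738208104004
top z 0.10163863396614488
230 0.10203881316380368
300 0.1020187628187566
370 0.10205506970768954
```

View pics/w8.png

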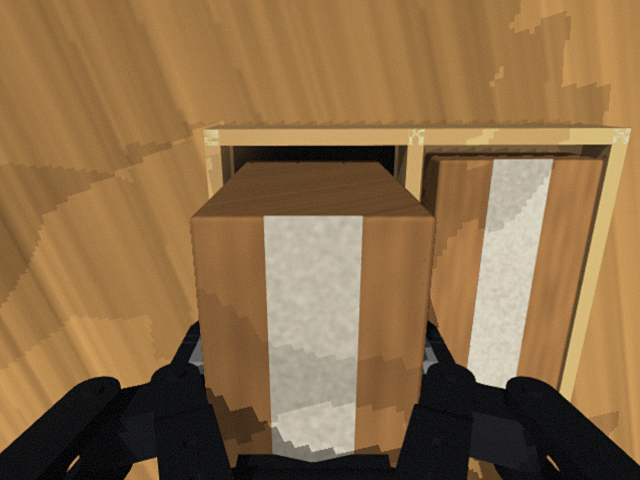

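The carton's top is level at z = 0.102 (0.101 expected on the pad), and it sits inside the bay walls (columns ~232–397 at row 160). Next: release and rise.

Emit:
play_rows(
  plan=[
    [0,0,0,0,-0.5],
    [0,0,0,0,-0.7],
    [0,0,0,0,-0.8],
    [0,0,0,0,-0.8],
    [-10,0,0,0,-0.8],
    [-40,0,0,0,-0.8],
    [-90,0,0,0,-0.8],
    [-140,0,0,0,-0.8],
  ],
)

```text
time: 17.77
tool_pos: [0.4292, 0.3182, 0.1902]
tool_rot: [0.422, 0.568, 0.422, -0.568]
contact_force: [0.5, -0.5, 0.9]
gripper_width: 0.902
```

Emit:
play_rows(
  plan=[
    [-50,0,40,0,-0.8],
    [-60,0,100,0,-0.8],
    [-60,0,150,0,-0.8],
    [-60,0,190,0,-0.8],
    [-60,0,200,0,-0.8],
    [-60,0,200,0,-0.8],
  ],
)

```text
time: 18.52
tool_pos: [0.3719, 0.1268, 0.2488]
tool_rot: [0.421, 0.568, 0.421, -0.567]
contact_force: [0.5, -0.6, -0.0]
gripper_width: 0.899
```

Run:
```python
from h import *
s=manip.state(); print(s['time'],s['tool_pos'],s['contact_force'])
def rc(q): return cv2.minAreaRect(q[:,:2].astype(np.float32))
for n in ('top','wrist'):
    f=grab(n,n+'9.png'); P=cloud(f); near=np.hypot(P[...,0]-.433,P[...,1]-.32)
    m=(near<.09)&(P[...,2]>.09)&(P[...,2]<.112); q=P[m]
    A=np.c_[q[:,:2],np.ones(len(q))]; k=np.linalg.lstsq(A,q[:,2],rcond=None)[0]
    print(n,'carton top',len(q),rc(q),'z',np.median(q[:,2]),'slope',k[:2].round(4))
    m=(np.hypot(P[...,0]-.47,P[...,1]-.307)<.13)&(P[...,2]>.018)&(P[...,2]<.04); print(' tray',rc(P[m]))
```

```text
18.525 [0.37187714 0.12682773 0.24883477] [ 0.46111891 -0.59133457 -0.02227724]
top carton top 1042 ((0.43268927931785583, 0.31840968132019043), (0.11201469600200653, 0.05779328569769859), 73.32997131347656) z 0.10155071360258927 slope [ 0.003  -0.0028]
 tray ((0.4708680212497711, 0.30750012397766113), (0.14132148027420044, 0.16333158314228058), 73.34709930419922)
wrist carton top 0 ((0.0, 0.0), (0.0, 0.0), 0.0) z nan slope [0. 0.]
 tray ((0.4500008821487427, 0.2513134479522705), (0.02164740301668644, 0.16161121428012848), 73.28716278076172)
  return _methods._mean(a, axis=axis, dtype=dtype,
  ret = ret.dtype.type(ret / rcount)
```

View pics/wrist9.png

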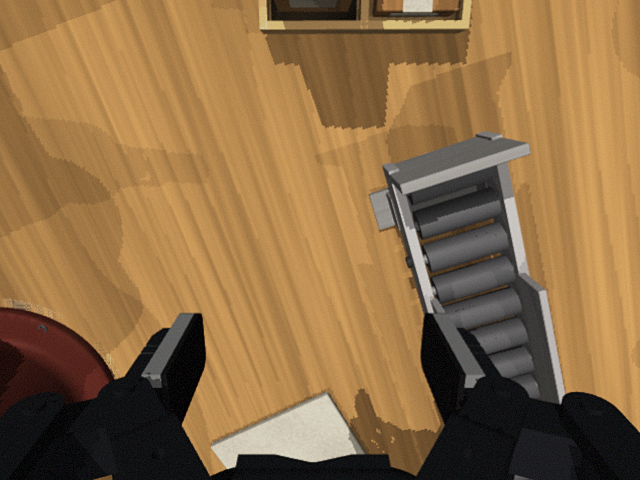

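The wrist view shows the tray and track undisturbed and the hand clear. The top camera puts the carton about 1 mm from the bay centre worked out from the tray outline. Handing in.

```bash
python3 -c "
from plant import manip
print(manip.job_done())"
```

```text
the job is handed in; nothing more can be done
None
```

I rolled the carton along the track with shut fingers until it rested against the end stop. There the fingers felt about 5 N of push-back, and the top camera put the carton's front at the stop face. I then gripped it across its 56 mm, lifted it upright, lowered it into the free bay until it touched, released it and moved the hand clear. The job was handed in about 18.5 s into the 61 s allowed; it reports no verdict.

**Last checks (top camera):**
- **Position:** the carton's centre is about 1 mm from the bay centre worked out from the tray outline, and about 4 mm from an earlier measurement of the dark pad itself. Both are inside the 13 mm limit.
- **Height and tilt:** its top is at z = 0.1016 m (0.101 expected), with a slope below 0.3°.
- **Direction:** its length lies along the bay within 0.1°.
- **Robot:** no contact force beyond sensor noise.

**What disagreed or failed:**
- The top and wrist cameras differed by 3–4 mm on where the bay centre was. I followed the wrist view, which saw the carton and tray together.
- At touchdown there was a sideways force of about 8 N along with the contact force; it was gone after release.
- The final wrist check of the carton found nothing because the carton was out of view.
- I did not measure the bystanders again. The flat carton was in its bay in the last pictures I looked at, and the arm's route stayed clear of everything else.

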